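# First-in-first-out restock of a sample-jar lane

## Task

Restock the tall-jar lane of the sample rack first-in-first-out: first bring the tall jar that is already in the rack forward along its lane (sliding it or lifting it a little) until it stands upright against the lip at the rack's front. Only then take the other tall jar from the bench and stand it upright in the same lane close behind the first, no more than a finger's width away. Leave the squat pot in the other lane where it is.

Things in the scene. Friction and masses are not known exactly. Their poses are not given: they have to be found in the camera images.
- rack: Grey tray, 200 x 182 mm, fixed. Origin: centre of underside; x runs along the two lanes from front (robot end) to back, y across. Lane centre lines y = +50 and -50 mm, 74 mm wide inside, floor 6 mm up; spine (26 mm wide) and outer walls 21 mm high. Front lip 25 mm high, inner face at x = -96; back end x = +100, open. One lane holds the old tall jar, the other a squat pot; which varies.
- old_jar_center (a point): Centre (half-way up, on the axis) of the old tall jar, standing in the rear half of one rack lane at the start: a clear straight-sided round jar with tan contents and a white screw cap, 52 mm diameter over its whole height, 90 mm high, about 0.16 kg. z axis up along the jar.
- new_jar_center (a point): Centre (half-way up, on the axis) of the new tall jar, of the same kind and size as the old one (52 mm diameter, 90 mm high); at the start it stands on the bench to the right (-y) of the rack, among a squat pot and a taller bottle with a blue cap, all in varying places over 100 mm apart, centre to centre. z axis up.
- rack_pot_center (a point): Centre (half-way up, on the axis) of the squat pot in the other lane of the rack, to be left alone: clear, round, white cap, 58 mm diameter, 42 mm high. z axis up.

How it is judged:
On the way:
1. the old jar stands upright at the front of its own lane, within 20 mm of the lip, while the new jar is still out of the rack (more than 140 mm from the rack's centre) (x of old_jar_center in the frame of rack between -0.075 and -0.05 m and z of old_jar_center in the frame of rack between 0.045 and 0.057 m and angle between old_jar_center's own z axis and vertical below 0.17 rad and ((y of old_jar_center in the frame of rack between 0.028 and 0.072 m and y of rack_pot_center in the frame of rack between -0.08 and -0.02 m) or (y of old_jar_center in the frame of rack between -0.072 and -0.028 m and y of rack_pot_center in the frame of rack between 0.02 and 0.08 m)) and horizontal distance between new_jar_center and rack above 0.14 m), for 0.2 s.
At the end, for the whole second after the job is handed in: Both tall jars stand upright (within about 10 degrees) on the floor of the old jar's original lane, at rest: the old jar at the front with at most 20 mm between it and the lip, the new jar behind it with at most 22 mm between the two jars; the squat pot is still in the other lane (x of old_jar_center in the frame of rack between -0.075 and -0.05 m and z of old_jar_center in the frame of rack between 0.045 and 0.057 m and angle between each of old_jar_center, new_jar_center's own z axis and vertical below 0.17 rad and z of new_jar_center in the frame of rack between 0.045 and 0.057 m and ((y of old_jar_center in the frame of rack between 0.028 and 0.072 m and y of new_jar_center in the frame of rack between 0.028 and 0.072 m and y of rack_pot_center in the frame of rack between -0.08 and -0.02 m) or (y of old_jar_center in the frame of rack between -0.072 and -0.028 m and y of new_jar_center in the frame of rack between -0.072 and -0.028 m and y of rack_pot_center in the frame of rack between 0.02 and 0.08 m)) and x of new_jar_center in the frame of rack above -0.03 m and horizontal distance between old_jar_center and new_jar_center below 0.074 m and linear speed of each of old_jar, new_jar below 0.02 m/s); the robot touches nothing.
It fails at once if the squat pot in the other lane is moved more than 20 mm or tipped (distance of rack_pot_center from where it was at the start of the episode above 0.02 m or angle between rack_pot_center's own z axis and vertical above 0.4 rad).
It fails at once if a tall jar is knocked over (angle between any of old_jar_center, new_jar_center's own z axis and vertical above 0.9 rad).
It also fails if it takes over 51 s, if anything falls off the work surface, if the arm or the gripper's body presses on something with over 40 N, if the wrist force passes 120 N, or if a joint passes its speed limit or range.

## Robot

A 7-joint arm with a two-finger parallel gripper is mounted at the origin on the work surface. World frame = base frame: x ahead of the robot, y to its left, z up, the work surface at z = 0. Lengths are in m, angles in rad, forces in N, time in s.
With the tool pointing down it reaches from about 0.4 to 0.85 m from the base axis. Payload 4.5 kg.
Tool frame: the origin (TCP) lies at the centre of the arm's flange, where the gripper is bolted on; the fingertips stand 166 mm ahead of it and the grasp point (between the pads) lies 147 mm ahead of it (r.grip_depth is the distance from the TCP to the grasp point, in m); z points along the fingers, y is the line along which they close (so a half turn about z gives the same grasp; the last joint's range is limited). The gripper opens to 88 mm and grips with 3 to 60 N. Pads are 18 mm wide; open, the fingers measure 123 mm over their backs; the gripper's body (75 mm by 187 mm) begins 45 mm behind the grasp point.
Start: joints at [-1.101, 0.689, -0.195, 1.565, 0.157, 0.902, -0.215], TCP at [0.264, 0.567, 0.405] pointing down, gripper open.
Joint ranges: [-3.01, 3.01], [-0.46, 2.08], [-1.47, 1.51], [0.13, 2.56], [-1, 4.14], [0.04, 2.09], [-2.66, 2.66]. Speed limits (rad/s): [2.57, 2.57, 3.14, 3.14, 3.14, 3.14, 3.14].

## Interface

Orientations are given as a unit quaternion [x, y, z, w].
In Python, from plant import status, cams, r, finder gives the robot as it stands.
- The arm moves only by the tool play_rows, never from a script. Its argument "rows" is a list of rows, each a list of 7 numbers: the opening in per cent of the stroke, from 0 (shut) to 100 (fully open), then the shift along the tool's x, y, z in m, then the turn, a rotation vector about the tool's x, y, z in degrees. A call has 1 to 8 rows; each row shifts and turns the commanded pose from where the row before left it, along the tool's axes as they then stand; what a row does not reach is not made up. A row lasts 1/8 s, in which the tool goes at most 62.5 mm and 10.7 degrees, less where a joint would pass 70% of its speed; a pose out of reach is approached as far as the arm can. A call with a gripper value outside its range is refused whole. The fingers move at their own pace and stop on an object; "grip_force" is the grip in N (left out, the last holds). Time passes only in rows, so rows that do not move let the fingers close. It gives the time, the measured TCP pose, the force, the opening and the grip force at its end, in the units of the state.
- status.get_state(): the state, without advancing time (a new reading comes with each control period).
- cams.snapshot(name): name is "side" or "top" or "wrist"; returns the picture (420x560x3 uint8, red, green, blue); there is no depth.
- cams.camera_params(name): a dict with "vfov" (degrees; the focal length in pixels is half the picture's height over the tangent of half this angle, whatever the lens; pixels are square), "cx", "cy" (the principal point, pixels), "R" (3x3) and "t" (3): a world point X has camera coordinates R X + t; the wrist camera has in their place "tool_from_camera" (4x4, takes a point from camera to tool coordinates, whose origin is the TCP and whose axes are the flange's). Camera axes: x right, y down, z forward; pixel columns grow to the right and rows downward; lengths in m; the calibration is good to about 2 mm. A picture is of the moment at which its call begins: read the wrist's pose just before it. camera_params takes no time and is no camera call.
- r.finish_job(): hands the job in; it is judged then, once.
Trained networks look in the newest picture that a camera, given by its name, has taken for a name from the list of things; names that differ only in an ending like _2 or _b are one class to them, and where a whole thing is asked for, a point or a joint stands for the part that bears it (a point fixed in the world has none). Each returns a list of dicts, best first, with "score" (0 to 1); they miss things now and then, are a little off and sometimes report something else, mostly with a low value. They report only what shows in the picture. A call takes as long as a camera call.
- finder.spot_in(camera, label): "at" ([x, y, z] in m, in the coordinates of the camera as it stood for that picture, good to about 4 mm: the middle of the surface that is visible of it).
- finder.regions_of(camera, label): "mask" (420x560 bool, what is visible of it).
The state is a dict: "clock": time; "q": joint angles; "qd": joint speeds; "joint_torque": joint torques, N m; "tool_pos": TCP position; "eef_rot": TCP orientation; "contact_force": force on the tool from outside, world axes, zero at the start; "moment": the same for the moment, N m; "opening": opening from 0.0 (shut) to 1.0 (fully open); "finger_force": force on a finger pad.
Only numpy, scipy, OpenCV 4.12 (cv2) and the standard library are available. Lean on these libraries where they do the work, as an engineer would, in place of code of your own. Each camera call takes 0.05 s, during which the arm holds its last target. There are 200 camera calls.

## Working session

There is one attempt and no reset: what is moved stays moved. The work goes in short steps, Python scripts to look and compute and a tool call to move; the robot and the scene stay as the last step left them, time stands still between calls to the robot, and variables do not carry over. Pictures are saved under pics/ and viewed, at most 10 in all, crops included, and the job is handed in when it is done.

Besides the shell and the picture viewer there is one more tool, called after "Call:" in YAML: its name, and indented under it one key for each argument. play_rows: Moves the arm, as the interface text tells. Its arguments: {"type":"object","properties":{"rows":{"type":"array","items":{"type":"array","items":{"type":"number"}}},"grip_force":{"type":"number"}},"required":["rows"]}

```bash
mkdir -p pics; ls; cat > h.py <<'E'
import numpy as np, cv2
from plant import status, cams, r, finder
from scipy.spatial.transform import Rotation as Ro
def snap(n,f=None):
    im=cams.snapshot(n)
    if f: cv2.imwrite('pics/'+f,im[:,:,::-1])
    return im
def w(n,p):
    c=cams.camera_params(n); R=np.array(c['R']);return R.T@(np.array(p)-np.array(c['t']))
def ray(n,u,v,z):
    c=cams.camera_params(n);R=np.array(c['R']);t=np.array(c['t']);f=210/np.tan(np.radians(c['vfov'])/2)
    d=R.T@np.array([(u-c['cx'])/f,(v-c['cy'])/f,1]);o=-R.T@t
    return o+d*(z-o[2])/d[2]
E
python3 - <<'E'
from h import *
a=snap('top');b=snap('side')
cv2.imwrite('pics/a.png',a[:,:,::-1]);cv2.imwrite('pics/b.png',b[:,:,::-1])
for c in('top','side'):
    p=cams.camera_params(c);print(c,p['vfov'],np.round(-np.array(p['R']).T@p['t'],3))
    for l in('rack','old_jar_center','new_jar_center','rack_pot_center'):
        for d in finder.spot_in(c,l)[:4]: print(c,l,round(d['score'],2),np.round(w(c,d['at']),3))
s=status.get_state();print(s['clock'],s['tool_pos'],s['eef_rot'],s['opening'])
print(Ro.from_quat(s['eef_rot']).as_matrix().round(3), r.grip_depth)
E
```

```text
pics
top 44.37644840163719 [ 0.474 -0.05   1.054]
top rack 0.84 [0.557 0.04  0.009]
top rack 0.38 [ 0.615 -0.015  0.048]
top old_jar_center 0.8 [0.614 0.086 0.093]
top new_jar_center 0.94 [ 0.506 -0.345  0.094]
top rack_pot_center 0.55 [ 0.616 -0.016  0.049]
side 52.08481729146676 [0.28  0.428 0.468]
side rack 0.77 [0.539 0.059 0.004]
side old_jar_center 0.76 [0.602 0.101 0.071]
side new_jar_center 0.8 [ 0.499 -0.336  0.059]
side rack_pot_center 0.98 [ 0.61  -0.004  0.046]
0.5 [0.26380816 0.56659911 0.40472222] [ 2.16158247e-01  9.76358342e-01  2.16742866e-05 -4.85104115e-07] 1.000210490646352
[[-0.907  0.422  0.   ]
 [ 0.422  0.907  0.   ]
 [ 0.     0.    -1.   ]] 0.1473
```

View pics/a.png

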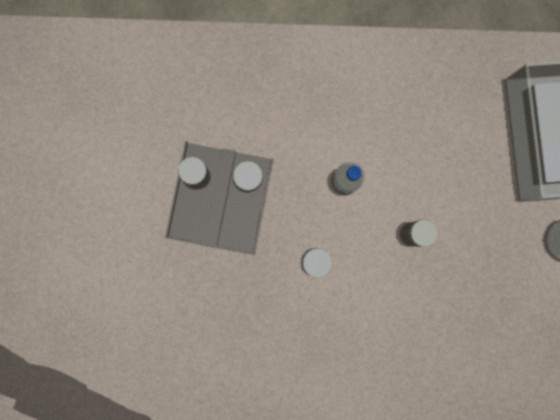

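View pics/b.png

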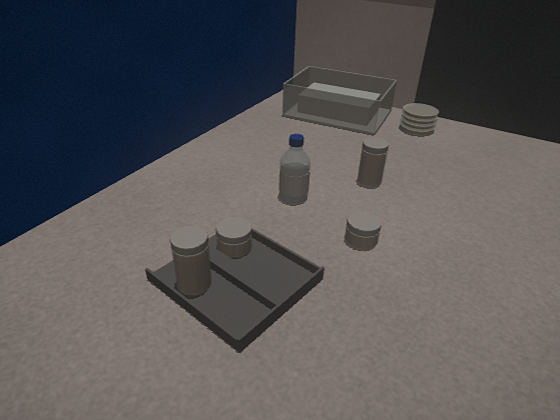

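The top view shows the rack with corners at about (187,143), (272,158), (254,252) and (167,239). The old jar is in the left (+y) lane at (193,171) and the pot is in the right lane at (248,176). The new jar is at (424,233), the bottle at (349,178) and the bench pot at (317,263). The side view agrees.

```bash
python3 - <<'E'
from h import *
im=snap('top')
m=finder.regions_of('top','rack')[0]['mask'].astype(np.uint8)
for q in[(187,143),(272,158),(254,252),(167,239)]: print('corner',ray('top',*q,.022).round(3))
pts=np.argwhere(m)[:,::-1]
P=np.array([ray('top',u,v,.021)[:2] for u,v in pts]).astype(np.float32)
c,s,a=cv2.minAreaRect(P);print('rack',c,s,a)
g=cv2.cvtColor(im,cv2.COLOR_RGB2GRAY)
cc=cv2.HoughCircles(cv2.resize(g,None,fx=3,fy=3,interpolation=cv2.INTER_CUBIC),cv2.HOUGH_GRADIENT,1,60,param1=80,param2=22,minRadius=30,maxRadius=52)
for u,v,rr in cc[0]:
    print(u/3,v/3,rr/3,ray('top',u/3-.33,v/3-.33,.096).round(4),ray('top',u/3-.33,v/3-.33,.09).round(4))
for l in('old_jar_center','new_jar_center'):
    d=finder.regions_of('top',l)[0]; ys,xs=np.nonzero(d['mask']);print(l,d['score'],xs.min(),xs.max(),ys.min(),ys.max())
E
```

```text
corner [0.682 0.109 0.022]
corner [ 0.656 -0.063  0.022]
corner [ 0.465 -0.031  0.022]
corner [0.488 0.142 0.022]Traceback (most recent call last):
  File "<stdin>", line 6, in <module>
  File "h.py", line 11, in ray
    c=cams.camera_params(n);R=np.array(c['R']);t=np.array(c['t']);f=210/np.tan(np.radians(c['vfov'])/2)
ValueError: time passes only in moves, steps and waits
```

```bash
sed -i 's/^def snap/from functools import lru_cache\ncp=lru_cache(None)(cams.camera_params)\ndef snap/; s/c=cams.camera_params(n)/c=cp(n)/' h.py; python3 - <<'E'
from h import *
im=snap('top')
m=finder.regions_of('top','rack')[0]['mask'].astype(np.uint8)
pts=np.argwhere(m)[:,::-1]
P=np.array([ray('top',u,v,.021)[:2] for u,v in pts]).astype(np.float32)
c,s,a=cv2.minAreaRect(P);print('rack',c,s,a)
g=cv2.cvtColor(im,cv2.COLOR_RGB2GRAY)
cc=cv2.HoughCircles(cv2.resize(g,None,fx=3,fy=3,interpolation=cv2.INTER_CUBIC),cv2.HOUGH_GRADIENT,1,60,param1=80,param2=22,minRadius=30,maxRadius=52)
for u,v,rr in cc[0]:
    print(u/3,v/3,rr/3,ray('top',u/3-.33,v/3-.33,.096).round(4),ray('top',u/3-.33,v/3-.33,.09).round(4))
for l in('old_jar_center','new_jar_center'):
    d=finder.regions_of('top',l)[0]; ys,xs=np.nonzero(d['mask']);print(l,d['score'],xs.min(),xs.max(),ys.min(),ys.max())
E
```

```text
rack (0.573186993598938, 0.040708430111408234) (0.18180911242961884, 0.19979171454906464) 80.16423797607422
247.5 175.83333 14.133334 [ 0.6084 -0.0166  0.096 ] [ 0.6092 -0.0164  0.09  ]
192.16667 170.16667 13.433333 [0.6167 0.0867 0.096 ] [0.6176 0.0875 0.09  ]
342.16666 181.16667 15.166667 [ 0.6022 -0.1946  0.096 ] [ 0.603  -0.1955  0.09  ]
423.16666 233.16667 12.466667 [ 0.5072 -0.3484  0.096 ] [ 0.5074 -0.3502  0.09  ]
316.83334 263.5 16.266666 [ 0.4472 -0.1487  0.096 ] [ 0.4471 -0.1493  0.09  ]
old_jar_center 0.94 179 210 157 188
new_jar_center 0.65 399 437 219 246
```

Rack pose from the mask: centre (0.573, 0.041), yaw -9.8°, and the fitted size matches 200 x 182 mm. In the rack frame the old jar is at (0.035, 0.0525). I'll align the tool with the rack, then move over the jar.

Call:
play_rows:
  rows:
    - [100,0,0,0,0,0,-7.6]
    - [100,0,0,0,0,0,-7.6]
    - [100,-0.031,-0.0295,0,0,0,0]
    - [100,-0.031,-0.0295,0,0,0,0]
    - [100,-0.031,-0.0295,0,0,0,0]
    - [100,-0.031,-0.0295,0,0,0,0]
    - [100,-0.031,-0.0295,0,0,0,0]
    - [100,-0.031,-0.0295,0,0,0,0]
  grip_force: 20

```text
clock: 1.8
tool_pos: [0.4179, 0.3595, 0.4049]
eef_rot: [0.085, 0.996, 0.0, 0.0]
contact_force: [0.1, 0.3, 0.4]
opening: 1.0
finger_force: 0.0
```

Call:
play_rows:
  rows:
    - [100,-0.0305,-0.0295,0,0,0,0]
    - [100,-0.0305,-0.0295,0,0,0,0]
    - [100,-0.0305,-0.0295,0,0,0,0]
    - [100,-0.0305,-0.0295,0.01,0,0,0]
    - [100,-0.0305,-0.0295,0.02,0,0,0]
    - [100,-0.0305,-0.0295,0.03,0,0,0]
    - [100,-0.03,-0.0295,0.03,0,0,0]
    - [100,-0.03,-0.0295,0.015,0,0,0]

```text
clock: 2.8
tool_pos: [0.6169, 0.0855, 0.298]
eef_rot: [0.085, 0.996, -0.0, -0.001]
contact_force: [1.0, 0.5, -0.2]
opening: 0.997
finger_force: 0.0
```

```bash
cat >> h.py <<'E'
C=np.array([.573,.041]);A=np.radians(-9.8);RR=np.array([[np.cos(A),-np.sin(A)],[np.sin(A),np.cos(A)]])
def rk(p): return (RR.T@(np.array(p)[:2]-C)).round(4)
def wristspot(l):
    s=status.get_state();snap('wrist');T=np.array(cp('wrist')['tool_from_camera'])
    R=Ro.from_quat(s['eef_rot']).as_matrix()
    for d in finder.spot_in('wrist',l)[:3]:
        p=R@(T@np.r_[d['at'],1])[:3]+s['tool_pos'];print(l,round(d['score'],2),p.round(4),'rack',rk(p))
def st():
    s=status.get_state();R=Ro.from_quat(s['eef_rot']).as_matrix()
    print(s['clock'],'tcp',np.round(s['tool_pos'],4),'rack',rk(s['tool_pos']),'y',R[:,1].round(3),'z',R[:,2].round(3),'op',round(s['opening'],3),'F',np.round(s['contact_force'],1),s['finger_force'])
E
python3 - <<'E'
from h import *
st();wristspot('old_jar_center')
snap('top','c.png')
E
```

```text
2.8 tcp [0.6169 0.0855 0.298 ] rack [0.0356 0.0513] y [ 0.17   0.986 -0.001] z [-0.002 -0.    -1.   ] op 0.997 F [ 1.   0.5 -0.2] 0.0
old_jar_center 0.74 [0.6114 0.0909 0.0916] rack [0.0294 0.0557]
```

Call:
play_rows:
  rows:
    - [100,0,0.001,0.02,0,0,0]
    - [100,0,0,0.025,0,0,0]
    - [100,0,0,0.02,0,0,0]
    - [100,0,0,0.013,0,0,0]
    - [100,0,0,0,0,0,0]
    - [50,0,0,0,0,0,0]
    - [50,0,0,0,0,0,0]
    - [50,0,0,0,0,0,0]

```text
clock: 3.95
tool_pos: [0.6169, 0.0878, 0.2223]
eef_rot: [0.085, 0.996, 0.0, 0.0]
contact_force: [-0.5, 0.0, 1.0]
opening: 0.687
finger_force: 0.0
```

Call:
play_rows:
  rows:
    - [50,0,0,0,0,0,0]
    - [50,0,0,0,0,0,0]
    - [50,0,0,0,0,0,0]

```text
clock: 4.32
tool_pos: [0.6168, 0.0876, 0.222]
eef_rot: [0.085, 0.996, -0.0, 0.0]
contact_force: [-0.8, -1.0, 3.2]
opening: 0.586
finger_force: 20.0
```

```bash
python3 - <<'E'
from h import *
st();snap('side','d.png')
E
```

```text
4.325 tcp [0.6168 0.0876 0.222 ] rack [0.0352 0.0534] y [ 0.17   0.985 -0.   ] z [ 0. -0. -1.] op 0.586 F [-0.8 -1.   3.2] 19.999892296686994
```

View pics/d.png

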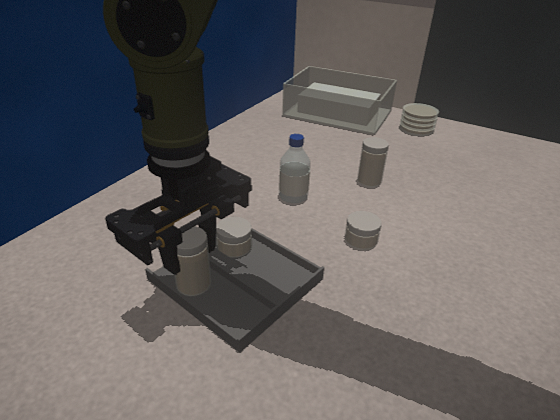

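The jar is gripped (opening about 51.6 mm) and the fingers clear the pot at (234,237). Next: lift slightly, bring it forward and set it down.

Call:
play_rows:
  rows:
    - [50,0,0,-0.006,0,0,0]
    - [50,0.015,-0.001,0,0,0,0]
    - [50,0.025,-0.001,0,0,0,0]
    - [50,0.025,-0.001,0,0,0,0]
    - [50,0.022,0,0,0,0,0]
    - [50,0.012,0,0,0,0,0]
    - [50,0,0,0.003,0,0,0]
    - [50,0,0,0.003,0,0,0]

```text
clock: 5.38
tool_pos: [0.5197, 0.1016, 0.2218]
eef_rot: [0.085, 0.996, 0.0, 0.001]
contact_force: [-5.0, -0.8, 31.0]
opening: 0.583
finger_force: 20.0
```

Call:
play_rows:
  rows:
    - [50,0,0,0,0,0,0]
    - [50,0,0,0,0,0,0]

```text
clock: 5.62
tool_pos: [0.5196, 0.1016, 0.2219]
eef_rot: [0.085, 0.996, 0.0, 0.001]
contact_force: [0.3, -0.4, 3.4]
opening: 0.587
finger_force: 20.0
```

```bash
python3 - <<'E'
from h import *
st();snap('side','e.png')
E
```

```text
5.625 tcp [0.5196 0.1016 0.2219] rack [-0.0629  0.0506] y [0.17  0.985 0.001] z [ 0.002  0.001 -1.   ] op 0.587 F [ 0.3 -0.4  3.4] 20.00000377038905
```

View pics/e.png

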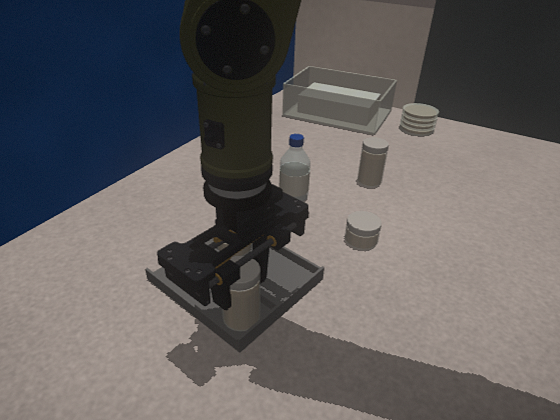

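The jar is down at rack x of about -0.063, upright near the lip. I'll release, rise and check from the top.

Call:
play_rows:
  rows:
    - [70,0,0,0,0,0,0]
    - [100,0,0,0,0,0,0]
    - [100,0,0,0,0,0,0]
    - [100,0,0,0,0,0,0]
    - [100,0,0,-0.03,0,0,0]
    - [100,0,0,-0.05,0,0,0]
    - [100,0,0,-0.05,0,0,0]
    - [100,0,0,-0.05,0,0,0]

```text
clock: 6.68
tool_pos: [0.5183, 0.1014, 0.4033]
eef_rot: [0.085, 0.996, -0.0, -0.0]
contact_force: [1.1, 0.1, -0.3]
opening: 1.002
finger_force: 0.0
```

Call:
play_rows:
  rows:
    - [100,-0.008,-0.056,0,0,0,0]
    - [100,-0.008,-0.056,0,0,0,0]
    - [100,-0.008,-0.056,0,0,0,0]
    - [100,-0.008,-0.056,0,0,0,0]
    - [100,-0.008,-0.056,0,0,0,0]
    - [100,-0.008,-0.056,0,0,0,0]
    - [100,-0.008,-0.056,0,0,0,0]
    - [100,-0.008,-0.056,0,0,0,0]

```text
clock: 7.68
tool_pos: [0.5052, -0.3525, 0.4016]
eef_rot: [0.085, 0.996, 0.0, -0.0]
contact_force: [0.7, -1.0, 0.6]
opening: 0.997
finger_force: 0.0
```

```bash
python3 - <<'E'
from h import *
st()
im=snap('top','f.png')
s=finder.regions_of('top','rack')[0]['mask']
P=np.array([ray('top',u,v,.021)[:2] for v,u in np.argwhere(s)]).astype(np.float32);print(cv2.minAreaRect(P))
for d in finder.spot_in('top','old_jar_center'): print(d['score'],w('top',d['at']).round(4),rk(w('top',d['at'])))
for d in finder.spot_in('top','rack_pot_center'): print('pot',d['score'],w('top',d['at']).round(4),rk(w('top',d['at'])))
g=cv2.cvtColor(im,cv2.COLOR_RGB2GRAY)
cc=cv2.HoughCircles(cv2.resize(g,None,fx=3,fy=3,interpolation=cv2.INTER_CUBIC),cv2.HOUGH_GRADIENT,1,60,param1=80,param2=22,minRadius=30,maxRadius=52)
for u,v,rr in cc[0]: p=ray('top',u/3-.33,v/3-.33,.096);print(u/3,v/3,rr/3,p.round(4),rk(p))
wristspot('new_jar_center')
E
```

```text
7.675 tcp [ 0.5052 -0.3525  0.4016] rack [ 2.000e-04 -3.993e-01] y [0.17  0.986 0.   ] z [-0.  0. -1.] op 0.997 F [ 0.7 -1.   0.6] 0.0
((0.5729460120201111, 0.040838807821273804), (0.18406376242637634, 0.2036033570766449), 79.99549865722656)
0.89 [0.5184 0.0939 0.0893] [-0.0628  0.0428]
pot 0.72 [ 0.6134 -0.0145  0.0489] [ 0.0493 -0.0478]
247.83333 175.5 14.533333 [ 0.609  -0.0172  0.096 ] [ 0.0454 -0.0512]
182.5 221.5 13.966667 [0.5206 0.1016 0.096 ] [-0.062   0.0508]
342.83334 180.5 15.966667 [ 0.6035 -0.1959  0.096 ] [ 0.0704 -0.2282]
317.5 263.16666 14.433333 [ 0.4479 -0.1499  0.096 ] [-0.0908 -0.2094]
new_jar_center 0.62 [ 0.5008 -0.3542  0.0941] rack [-0.0038 -0.4017]
```

View pics/f.png

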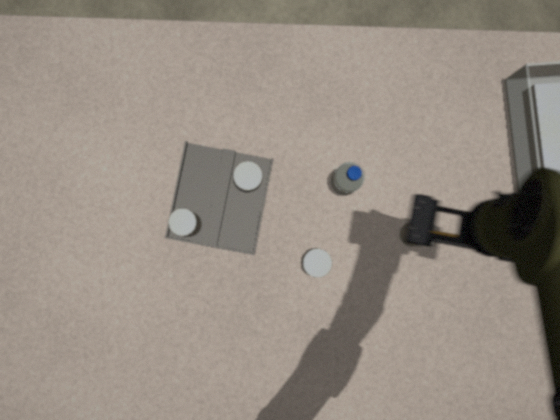

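The old jar stands at (182,221), rack x of about -0.062, y 0.051. The pot hasn't moved, still at (248,176). Next, grasp the new jar.

Call:
play_rows:
  rows:
    - [100,-0.0015,0.002,0.03,0,0,0]
    - [100,0,0,0.045,0,0,0]
    - [100,0,0,0.045,0,0,0]
    - [100,0,0,0.035,0,0,0]
    - [100,0,0,0.02,0,0,0]
    - [100,0,0,0.011,0,0,0]
    - [100,0,0,0,0,0,0]
    - [50,0,0,0,0,0,0]

```text
clock: 8.98
tool_pos: [0.508, -0.3492, 0.2169]
eef_rot: [0.085, 0.996, -0.0, 0.001]
contact_force: [-0.2, -0.2, -1.0]
opening: 0.91
finger_force: 0.0
```

Call:
play_rows:
  rows:
    - [50,0,0,0,0,0,0]
    - [50,0,0,0,0,0,0]
    - [50,0,0,0,0,0,0]
    - [50,0,0,0,0,0,0]
    - [50,0,0,0,0,0,0]
    - [50,0,0,0,0,0,0]

```text
clock: 9.72
tool_pos: [0.5075, -0.3494, 0.2161]
eef_rot: [0.085, 0.996, -0.0, 0.0]
contact_force: [-0.5, -3.4, 4.9]
opening: 0.584
finger_force: 20.0
```

```bash
python3 - <<'E'
from h import *
st()
E
```

```text
9.725 tcp [ 0.5075 -0.3494  0.2161] rack [ 0.0019 -0.3959] y [ 0.17   0.985 -0.001] z [ 0.    -0.001 -1.   ] op 0.584 F [-0.5 -3.4  4.9] 20.000165019246197
```

Call:
play_rows:
  rows:
    - [50,0,0,-0.02,0,0,0]
    - [50,0,0,-0.04,0,0,0]
    - [50,0,0,-0.045,0,0,0]
    - [50,0,0,-0.045,0,0,0]
    - [50,0,0.01,-0.03,0,0,0]
    - [50,0,0.03,0,0,0,0]
    - [50,0,0.05,0,0,0,0]
    - [50,0,0.05,0,0,0,0]

```text
clock: 10.72
tool_pos: [0.531, -0.2092, 0.3964]
eef_rot: [0.085, 0.996, 0.0, 0.0]
contact_force: [0.2, 0.2, -1.6]
opening: 0.584
finger_force: 20.0
```

Call:
play_rows:
  rows:
    - [50,0,0.05,0,0,0,0]
    - [50,0,0.05,0,0,0,0]
    - [50,0,0.05,0,0,0,0]
    - [50,0,0.05,0,0,0,0]
    - [50,0,0.05,0,0,0,0]
    - [50,0,0.036,0,0,0,0]
    - [50,0,0.02,0,0,0,0]
    - [50,0,0,0,0,0,0]

```text
clock: 11.72
tool_pos: [0.5829, 0.0917, 0.396]
eef_rot: [0.084, 0.996, 0.0, -0.0]
contact_force: [-0.2, -0.2, -2.0]
opening: 0.584
finger_force: 20.0
```

```bash
python3 - <<'E'
from h import *
st();snap('side','g.png')
E
```

```text
11.725 tcp [0.5829 0.0917 0.396 ] rack [0.0011 0.0517] y [0.167 0.986 0.001] z [-0.     0.001 -1.   ] op 0.584 F [-0.2 -0.2 -2. ] 20.00002129934728
```

View pics/g.png

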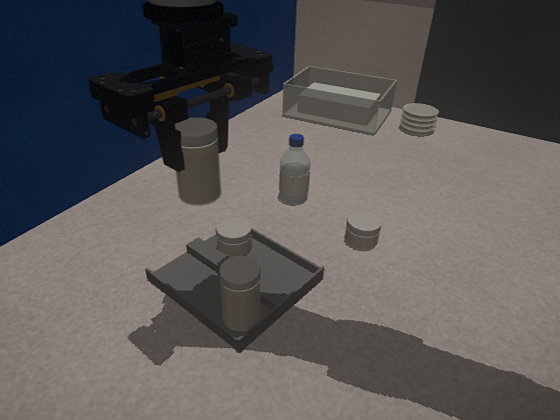

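The new jar hangs upright at (198,160), and the old jar stands at (241,295) near the lip. Lowering now.

Call:
play_rows:
  rows:
    - [50,0,-0.001,0.02,0,0,0]
    - [50,0,0,0.04,0,0,0]
    - [50,0,0,0.04,0,0,0]
    - [50,0,0,0.035,0,0,0]
    - [50,0,0,0.02,0,0,0]
    - [50,0,0,0.01,0,0,0]
    - [50,0,0,0.005,0,0,0]
    - [50,0,0,0.003,0,0,0]

```text
clock: 12.78
tool_pos: [0.5834, 0.0891, 0.2232]
eef_rot: [0.086, 0.996, 0.0, 0.001]
contact_force: [-0.5, -0.2, -2.1]
opening: 0.585
finger_force: 20.0
```

Call:
play_rows:
  rows:
    - [50,0,0,0,0,0,0]
    - [50,0,0,0,0,0,0]

```text
clock: 13.02
tool_pos: [0.5832, 0.0896, 0.2233]
eef_rot: [0.085, 0.996, 0.0, 0.0]
contact_force: [0.5, -0.6, -0.6]
opening: 0.584
finger_force: 20.0
```

```bash
python3 - <<'E'
from h import *
st();snap('side','i.png')
E
```

```text
13.025 tcp [0.5832 0.0896 0.2233] rack [0.0018 0.0496] y [0.17  0.985 0.   ] z [ 0.001  0.    -1.   ] op 0.584 F [ 0.5 -0.6 -0.6] 19.999959664419293
```

View pics/i.png

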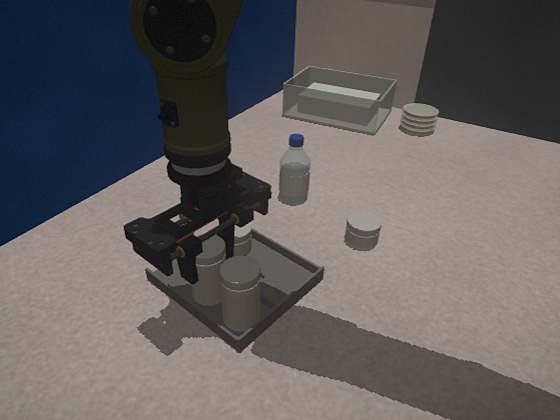

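The new jar is just at floor level behind the old one. I'll bring it 4 mm closer, touch down, release and rise.

Call:
play_rows:
  rows:
    - [50,0.004,0,0,0,0,0]
    - [50,0,0,0.001,0,0,0]
    - [50,0,0,0,0,0,0]
    - [70,0,0,0,0,0,0]
    - [100,0,0,0,0,0,0]
    - [100,0,0,0,0,0,0]
    - [100,0,0,0,0,0,0]
    - [100,0,0,0,0,0,0]

```text
clock: 14.08
tool_pos: [0.5791, 0.0902, 0.2217]
eef_rot: [0.085, 0.996, 0.0, 0.0]
contact_force: [0.7, -0.1, 0.1]
opening: 0.999
finger_force: 0.0
```

Call:
play_rows:
  rows:
    - [100,0,0,-0.02,0,0,0]
    - [100,0,0,-0.05,0,0,0]
    - [100,0,0,-0.05,0,0,0]
    - [100,0,0,-0.05,0,0,0]
    - [100,0.01,0.055,0,0,0,0]
    - [100,0.01,0.055,0,0,0,0]
    - [100,0.01,0.055,0,0,0,0]
    - [100,0.01,0.05,0,0,0,0]

```text
clock: 15.08
tool_pos: [0.5757, 0.3109, 0.3918]
eef_rot: [0.085, 0.996, 0.0, 0.0]
contact_force: [1.0, 0.7, 0.8]
opening: 0.999
finger_force: 0.0
```

Call:
play_rows:
  rows:
    - [100,0.01,0.055,0,0,0,0]
    - [100,0.01,0.055,0,0,0,0]
    - [100,0,0,0,0,0,0]

```text
clock: 15.45
tool_pos: [0.572, 0.4266, 0.3911]
eef_rot: [0.081, 0.997, 0.002, -0.001]
contact_force: [-0.8, -0.5, 0.5]
opening: 1.002
finger_force: 0.0
```

```bash
python3 - <<'E'
from h import *
st();snap('side','j.png')
im=snap('top','k.png')
g=cv2.cvtColor(im,cv2.COLOR_RGB2GRAY)
cc=cv2.HoughCircles(cv2.resize(g,None,fx=3,fy=3,interpolation=cv2.INTER_CUBIC),cv2.HOUGH_GRADIENT,1,60,param1=80,param2=22,minRadius=30,maxRadius=52)
for u,v,rr in cc[0]: p=ray('top',u/3-.33,v/3-.33,.096);print(u/3,v/3,rr/3,p.round(4),rk(p))
for l in('old_jar_center','rack_pot_center'):
  for d in finder.spot_in('top',l): print(l,round(d['score'],2),w('top',d['at']).round(4),rk(w('top',d['at'])))
cv2.imwrite('pics/l.png',cv2.hconcat([cv2.imread('pics/j.png')[150:400,80:380],cv2.imread('pics/k.png')[90:340,130:430]]))
E
```

```text
15.45 tcp [0.572  0.4266 0.3911] rack [-0.0667  0.3798] y [0.162 0.987 0.004] z [-0.003  0.005 -1.   ] op 1.002 F [-0.8 -0.5  0.5] 0.0
247.83333 175.5 14.166667 [ 0.609  -0.0172  0.096 ] [ 0.0454 -0.0512]
189.83333 190.83333 13.666667 [0.5779 0.0898 0.096 ] [-0.0035  0.0489]
317.83334 262.83334 14.533333 [ 0.4485 -0.1505  0.096 ] [-0.0901 -0.2099]
181.83333 222.16667 14.0 [0.5193 0.1028 0.096 ] [-0.0634  0.0517]
342.16666 181.5 15.166667 [ 0.6016 -0.1946  0.096 ] [ 0.0683 -0.2273]
old_jar_center 0.64 [0.5213 0.0956 0.0905] [-0.0602  0.045 ]
rack_pot_center 0.82 [ 0.6139 -0.0159  0.0472] [ 0.05   -0.0491]
```

View pics/l.png

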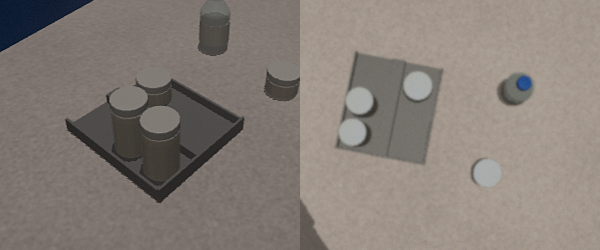

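Both jars stand upright in the left lane, with centres about 60 mm apart. The old jar is at rack x -0.063 and the pot is still at top pixel (248,176). Handing in.

```bash
python3 -c "
from plant import r
print(r.finish_job())"
```

```text
the job is handed in; nothing more can be done
None
```

The job is handed in: the old jar stands upright about 7 mm from the front lip, the new jar stands about 8 mm behind it in the same lane, and the squat pot was left where it was (distances measured from the last top picture).

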